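# Open the enclosure window to the working height and start the fan

## Robot

A 7-joint arm with a two-finger parallel gripper is mounted at the origin on a cart in front of the work surface, level with it; the furniture and walls round the work are solid. World frame = base frame: x ahead of the robot, y to its left, z up, the work surface at z = 0. Lengths are in m, angles in rad, forces in N, time in s.
With the tool pointing down it reaches from about 0.4 to 0.9 m from the base axis. Payload 5.5 kg.
Tool frame: the origin (TCP) lies at the very end of the fingers, on their centre line; the grasp point (between the pads) lies env.hold_point_z behind it (env.hold_point_z is the distance from the TCP to the grasp point, in m); z points along the fingers, x is the direction in which the jaws open and shut, and the axes are right-handed (so a half turn about z gives the same grasp; the last joint's range is limited). The gripper opens to 92 mm and grips with 3 to 60 N. Pads are 19 mm wide; open, the fingers measure 130 mm over their backs; the gripper's body (75 mm by 190 mm) begins 47 mm behind the grasp point.
Start: joints at [1.61, 0.501, -0.427, 1.55, 0.221, 1.138, -0.21], TCP at [0.144, -0.634, 0.227] pointing down, gripper open.
Joint ranges: [-2.88, 2.88], [-0.31, 2.03], [-1.54, 1.56], [0.2, 2.42], [-1.41, 4.55], [0.19, 2.02], [-2.57, 2.57]. Speed limits (rad/s): [2.57, 2.57, 3.14, 3.14, 3.14, 3.14, 3.14].

## Interface

Orientations are given as a unit quaternion [w, x, y, z].
In Python, from rig import env gives the robot as it stands.
- The arm moves only by the tool servo_tool, never from a script. Its argument "targets" is a list of rows, each a list of 3 entries, a list of its own where there are three numbers: the shift along the world's x, y, z in cm, then the turn, a rotation vector about the world's x, y, z in rad, then the opening in per cent of the stroke, from 0 (shut) to 100 (fully open). A call has 1 to 20 rows; each row shifts and turns the commanded pose from where the row before left it; what a row does not reach is not made up. A row lasts 1/12 s, in which the tool goes at most 41.7 mm and 7.16 degrees, less where a joint would pass 70% of its speed; a pose out of reach is approached as far as the arm can. A call with a gripper value outside its range is refused whole. The fingers move at their own pace and stop on an object; the grip force is fixed at half the most. Time passes only in rows, so rows that do not move let the fingers close. It gives the time, the measured TCP pose, the force and the opening at its end, in the units of the state.
- env.read_state(): the state, without advancing time (a new reading comes with each control period).
- env.read_camera(name): name is "scene" or "top" or "wrist"; returns a dict with "image" (480x640x3 uint8, red, green, blue), "fx", "fy", "cx", "cy" (pixels), "distortion" ([k1, k2, p1, p2, k3] as OpenCV has them; the pictures are not rectified), "R" (3x3) and "t" (3): a world point X has camera coordinates R X + t. Camera axes: x right, y down, z forward; pixel columns grow to the right and rows downward; lengths in m; the calibration is good to about 2 mm. A picture is of the moment at which its call begins. There is no depth.
- env.finish_job(): hands the job in, once; it reports no verdict.
The state is a dict: "time": time; "q": joint angles; "qd": joint speeds; "joint_efforts": joint torques, N m; "tool_pos": TCP position; "eef_rot": TCP orientation; "ft_force": force on the tool from outside, world axes, zero at the start; "ft_torque": the same for the moment, N m; "width": finger opening in m.
Only numpy, scipy, OpenCV 4.12 (cv2) and the standard library are available. Lean on these libraries where they do the work, as an engineer would, in place of code of your own. Each camera call takes 0.05 s, during which the arm holds its last target.

## Task

Get the ventilated bench enclosure ready for work. With the fingertips, push its sloping window up from beneath its lip until the lip is level with the pointer clipped to the left rail, leave it standing there, and then press the fan button on the box at the enclosure's left side and let it go. Do not grip the lip, and do not shift the pointer or the things lying around.

Things in the scene. Friction and masses are not known exactly. Their poses are not given: they have to be found in the camera images.
- hood: Ventilated bench enclosure, white with clear panes, fixed; 380 deep, 340 wide, 410 high (445 at its roof collar). Origin: centre of underside; x to its back, y to its left, z up. Tray 30 high, front edge x = -180. Front slopes back 40 deg: window moves along (0.643, 0, 0.766) in rails 20 wide, 30 thick at y = +-160. Grey control box 120 x 100, 45 high, on its left flank at x = -120, y = 220 (mm).
- sash (a joint): Window's position along the slope in m: 0 lowest, 0.20 highest; starts at 0 to 0.025. Balanced by a counterweight, it stays where it is left; pushing it takes some 3 to 7 N along the slope. When it equals joint pointer, lip and pointer are level.
- lip_mid (a point): Middle of the outer edge of the lip, an aluminium bar along the window's lower edge: 280 mm wide (enclosure's y), 10 thick along the slope, standing out 37 from the window's mid-plane along (-0.766, 0, 0.643) of the enclosure. Open below: at sash = 0, 55 mm along the slope down to the tray. Push its underside; fingers on under- and upper side at once grip it. Axes: z up the slope, -x outward, y left.
- pointer (a joint): Position of the pointer along the slope in m, on the same scale as joint sash; starts at 0.08 to 0.15. It is clamped stiffly and must be left alone.
- pointer_tip (a point): Tip of the dark steel pointer clip (22 mm along the slope, 26 mm wide) on the left rail; the tip points at the left end of the lip, 5 mm beside it.
- fan_button (a joint): Travel of the round grey push button (34 mm across, upright, on top of the control box) in m: 0 = up, 0.006 = fully down (about 4 N); it springs back.
- fan_button_top (a point): Centre of the top face of the fan button; it is pressed straight down.
- cup: Loose specimen cup with a yellow lid, 65 mm across, 64 mm high, to the right of the enclosure. Bystander; origin at the centre of its underside.
- white_bottle: Loose white bottle with a blue cap, 48 mm across, 98 mm high, to the left of the enclosure. Bystander; origin at the centre of its underside.
- timer: Loose lab timer, 64 x 64 x 18 mm, lying near the front edge of the bench, left. Bystander; origin at the centre of its underside.
- pen: Loose red pen, 145 mm long, lying near the front edge of the bench. Bystander; origin at the centre of its underside.
- marker: Loose black marker, 133 mm long, lying near the front edge of the bench. Bystander; origin at the centre of its underside.

How it is judged:
By the outcome, as a careful person would: the job done as asked, in the order asked, and still so for the second after the job is handed in, with the robot touching nothing.
It also fails if it takes over 40 s, if anything falls off the work surface, if the arm or the gripper's body presses on something with over 40 N, if the wrist force passes 120 N, or if a joint passes its speed limit or range.

## Working session

There is one attempt and no reset: what is moved stays moved. The work goes in short steps, Python scripts to look and compute and a tool call to move; the robot and the scene stay as the last step left them, time stands still between calls to the robot, and variables do not carry over. Pictures are saved under pics/ and viewed, and the job is handed in when it is done.

Besides the shell and the picture viewer there is one more tool, called after "Emit:" in YAML: its name, and indented under it one key for each argument. servo_tool: Moves the arm, as the interface text tells. Its arguments: {"type":"object","properties":{"targets":{"type":"array","items":{"type":"array"}}},"required":["targets"]}

```bash
ls; mkdir -p pics
python3 - <<'E'
from rig import env
import cv2,pickle
d={}
for n in ["scene","top","wrist"]:
    c=env.read_camera(n); d[n]=c
    cv2.imwrite(f"pics/{n}0.png",c["image"][:,:,::-1])
    print(n,c["fx"],c["cx"],c["cy"],c["distortion"],c["R"],c["t"])
pickle.dump(d,open("cams0.pkl","wb"))
print(env.read_state(),env.hold_point_z)
E
```

```text
pics
scene 503.99719468100943 321.02253988674244 237.79475662380008 [-0.09434187  0.          0.          0.          0.        ] [[-0.41394286 -0.91019401  0.01407714]
 [-0.71299204  0.31456647 -0.62665004]
 [ 0.56594492 -0.2694342  -0.77917364]] [0.07098937 0.47483195 1.14692347]
top 479.62320451110986 323.086757972161 235.67816981833246 [-0.06899398  0.          0.          0.          0.        ] [[ 1.43181914e-02 -9.99897139e-01 -8.36815017e-04]
 [-9.98181108e-01 -1.42445931e-02 -5.85795848e-02]
 [ 5.85616392e-02  1.67404665e-03 -9.98282391e-01]] [-0.16765427  0.52089344  1.47293799]
wrist 423.1450824784277 321.0419996672334 238.4474061944696 [-0.03606967  0.          0.          0.          0.        ] [[ 0.22280718 -0.97486138 -0.00149828]
 [-0.93956008 -0.21514832  0.26634198]
 [-0.25996886 -0.05793518 -0.96387743]] [-0.64978943 -0.03305246  0.39013761]
{'time': 0.15, 'q': array([ 1.61019069,  0.50167994, -0.4268087 ,  1.55119649,  0.22078423,
        1.13831387, -0.21030171]), 'qd': array([-0.00081579, -0.00244831, -0.00038306, -0.00300304, -0.00321907,
        0.00032356, -0.00017932]), 'joint_efforts': array([-7.04657912e-03, -5.67095411e+01, -5.82577452e+00, -2.79451507e+01,
       -6.88558398e-02,  2.65183771e-02,  9.63739399e-05]), 'tool_pos': array([ 0.14410287, -0.63326492,  0.22589066]), 'eef_rot': array([-5.11731790e-04,  7.81649640e-01, -6.23717273e-01, -5.84840939e-04]), 'ft_force': array([ 0.32823975, -0.13988699, -1.0333246 ]), 'ft_torque': array([0.02917505, 0.00334345, 0.00424231]), 'width': 0.09164298445348318} 0.0188
```

View pics/scene0.png

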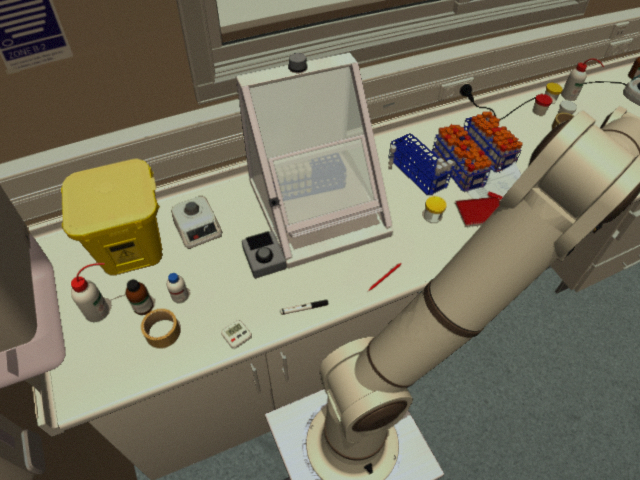

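View pics/top0.png

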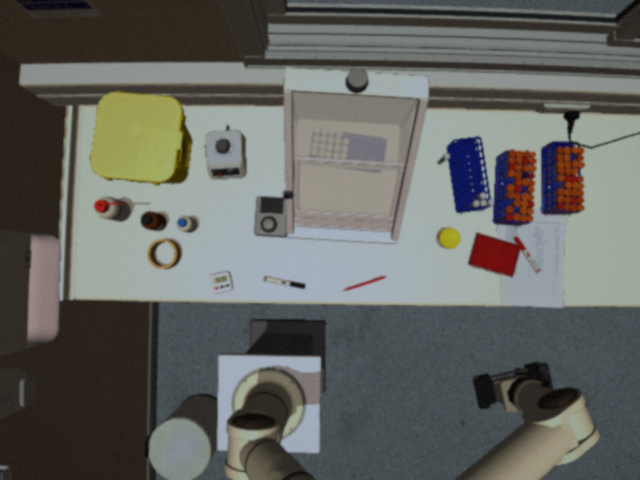

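View pics/wrist0.png

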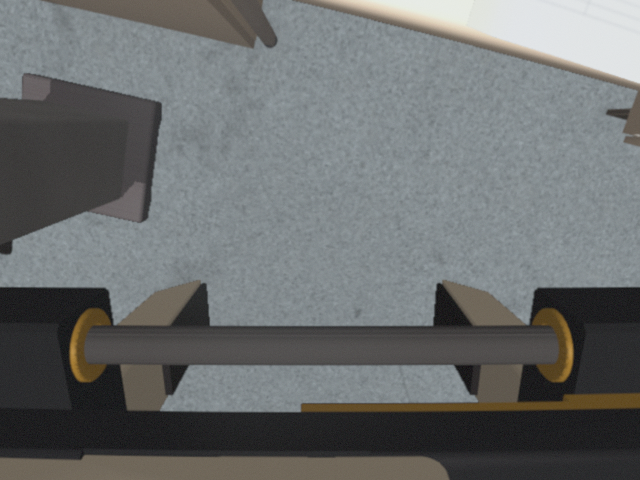

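The hood shows in scene around (240–390, 55–265) and in top around (285–428, 70–242). The pointer is near scene (275,202) and top (288,195). I'll zoom in on both.

Run:
```python
import cv2
a=cv2.imread("pics/scene0.png")[180:280,230:400]
cv2.imwrite("pics/s0z.png",cv2.resize(a,None,fx=4.7,fy=4.7,interpolation=cv2.INTER_CUBIC))
a=cv2.imread("pics/top0.png")[140:250,245:435]
cv2.imwrite("pics/t0z.png",cv2.resize(a,None,fx=4.2,fy=4.2,interpolation=cv2.INTER_CUBIC))
```

```text
(no output)
```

View pics/s0z.png

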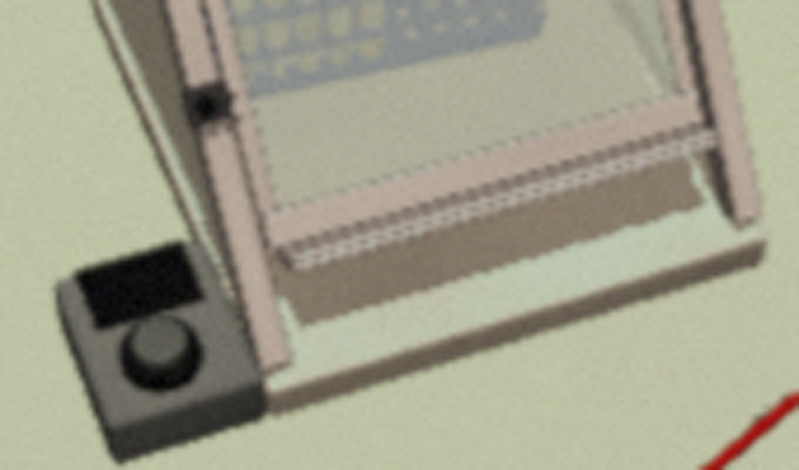

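View pics/t0z.png

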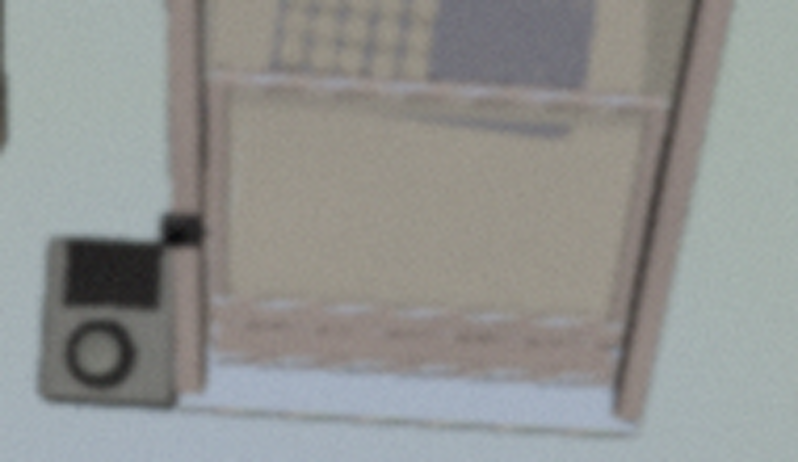

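```bash
cat > h.py <<'E'
import numpy as np,cv2,pickle
from scipy.optimize import least_squares
def K(c): return np.array([[c["fx"],0,c["cx"]],[0,c["fy"],c["cy"]],[0,0,1]])
def ray(c,p):
    u=cv2.undistortPoints(np.array([[p]],float),K(c),np.array(c["distortion"]))[0,0]
    R=np.array(c["R"]);t=np.array(c["t"])
    return -R.T@t, R.T@np.array([u[0],u[1],1.])
def onz(c,p,z):
    o,d=ray(c,p); return o+d*(z-o[2])/d[2]
def tri(c1,p1,c2,p2):
    o1,d1=ray(c1,p1);o2,d2=ray(c2,p2)
    d1/=np.linalg.norm(d1);d2/=np.linalg.norm(d2)
    s=np.linalg.lstsq(np.stack([d1,-d2],1),o2-o1,rcond=None)[0]
    a=o1+s[0]*d1;b=o2+s[1]*d2
    return (a+b)/2,np.linalg.norm(a-b)
def proj(c,X):
    return cv2.projectPoints(np.atleast_2d(X).astype(float),cv2.Rodrigues(np.array(c["R"]))[0],np.array(c["t"]),K(c),np.array(c["distortion"]))[0][:,0]
def hw(h,P):
    P=np.atleast_2d(P);c,s=np.cos(h[2]),np.sin(h[2])
    return np.c_[h[0]+c*P[:,0]-s*P[:,1],h[1]+s*P[:,0]+c*P[:,1],P[:,2]]
S=lambda x,y:(230+x/4.7-.4,180+y/4.7-.4)
T=lambda x,y:(245+x/4.2-.4,140+y/4.2-.4)
E
python3 - <<'E'
from h import *
d=pickle.load(open("cams0.pkl","rb"));s,t=d["scene"],d["top"]
print("tray corners",onz(t,T(178,405),.03),onz(t,T(637,430),.03),onz(s,S(265,390),.03),onz(s,S(764,240),.03))
print("btn",tri(s,S(161,342),t,T(100,353)))
print("ptr",tri(s,S(208,103),t,T(182,230)))
print("lipL",tri(s,S(294,263),t,T(212,360)))
print("lipR",tri(s,S(716,138),t,T(612,378)))
obs=[(t,T(178,405),(-.18,.17,.03)),(t,T(637,432),(-.18,-.17,.03)),(s,S(265,390),(-.18,.17,.03)),(s,S(764,240),(-.18,-.17,.03)),(s,S(272,412),(-.18,.17,0)),(s,S(760,264),(-.18,-.17,0)),
(t,T(40,402),(-.18,.27,.045)),(t,T(52,240),(-.06,.27,.045)),(s,S(58,287),(-.06,.27,.045)),(s,S(113,435),(-.18,.27,.045)),(s,S(265,388),(-.18,.17,.045))]
f=lambda h:np.concatenate([proj(c,hw(h,P))[0]-p for c,p,P in obs])
r=least_squares(f,[.7,-.1,0],loss="soft_l1");print(r.x,f(r.x).reshape(-1,2).round(1))
E
```

```text
tray corners [ 0.51970661 -0.04928729  0.03      ] [ 0.50617202 -0.38542938  0.03      ] [ 0.51949172 -0.04845068  0.03      ] [ 0.50034577 -0.383692    0.03      ]
btn (array([0.55385709, 0.00387023, 0.06455675]), np.float64(0.0017173180661837501))
ptr (array([ 0.62781117, -0.06140193,  0.17201951]), np.float64(0.0016331584635786369))
lipL (array([ 0.54636544, -0.07948263,  0.10628265]), np.float64(0.0028424753723056894))
lipR (array([ 0.53801766, -0.35869879,  0.10004964]), np.float64(0.0036102644794949075))
[ 0.68966799 -0.22503495 -0.03423637] [[-0.1  1.3]
 [ 1.1  0.3]
 [ 0.7  1. ]
 [ 0.9 -1.4]
 [-0.4  2.4]
 [ 0.5 -0.2]
 [-0.4  0.2]
 [-1.  -0.3]
 [-2.  -0.9]
 [-1.1 -0.9]
 [ 0.5 -1.7]]
```

```bash
cat >> h.py <<'E'
U=np.array([.643,0,.766]);N=np.array([-.766,0,.643])
def wh(h,X):
    c,s=np.cos(h[2]),np.sin(h[2]);X=np.atleast_2d(X)-np.array([h[0],h[1],0])
    return np.c_[c*X[:,0]+s*X[:,1],-s*X[:,0]+c*X[:,1],X[:,2]]
H=np.array([.690,-.2255,-.037])
E
python3 - <<'E'
from h import *
from scipy.spatial.transform import Rotation as Ro
d=pickle.load(open("cams0.pkl","rb"));s,t,w=d["scene"],d["top"],d["wrist"]
for n,p,q in [("ptr",S(208,103),T(182,230)),("lipL",S(294,263),T(212,360)),("lipR",S(716,138),T(612,378)),("btn",S(161,342),T(100,353))]:
    X=wh(H,tri(s,p,t,q)[0])[0]; print(n,X,"u",X@U,"n",X@N)
q=np.array([-5e-4,.78165,-.6237,-5.8e-4]);Rt=Ro.from_quat(q[[1,2,3,0]]).as_matrix()
print("tool axes",Rt, "cam in tool",Rt.T@(-w["R"].T@w["t"]-np.array([.1441,-.6333,.2259])), "camfwd",Rt.T@w["R"][2])
E
```

```text
ptr [-0.06821651  0.16168529  0.17201951] u 0.08790372769174791 n 0.1628623941979618
lipL [-0.14893767  0.14060417  0.10628265] u -0.014354412886323244 n 0.18242599483447786
lipR [-0.14695109 -0.13872969  0.10004964] u -0.017851525648866273 n 0.17689645547778746
btn [-0.1445345   0.2241771   0.06455675] u -0.043485211884618166 n 0.15222341293848074
tool axes [[ 2.21979608e-01 -9.75051267e-01 -2.83019944e-04]
 [-9.75050107e-01 -2.21979781e-01  1.50517361e-03]
 [-1.53044614e-03 -5.81592214e-05 -9.99998827e-01]] cam in tool [ 0.0005749  -0.07268776 -0.15797136] camfwd [2.57076893e-04 2.66399467e-01 9.63862676e-01]
```

Everything agrees with the given sizes: the lip ends come out at y = ±140 and the pointer sits on the left rail. I'll approach the standoff with the gripper shut.

Emit:
servo_tool:
  targets:
    - [[2, 3, 0.2], [0, 0, -0.0186], 0]
    - [[2, 3, 0.2], [0, 0, -0.0186], 0]
    - [[2, 3, 0.2], [0, 0, -0.0186], 0]
    - [[2, 3, 0.2], [0, 0, -0.0186], 0]
    - [[2, 3, 0.2], [0, 0, -0.0186], 0]
    - [[2, 3, 0.2], [0, 0, -0.0186], 0]
    - [[2, 3, 0.2], [0, 0, -0.0186], 0]
    - [[2, 3, 0.2], [0, 0, -0.0186], 0]
    - [[2, 3, 0.2], [0, 0, -0.0186], 0]
    - [[2, 3, 0.2], [0, 0, -0.0186], 0]
    - [[2, 3, 0.2], [0, 0, -0.0186], 0]
    - [[2, 3, 0.2], [0, 0, -0.0186], 0]
    - [[2, 3, 0.2], [0, 0, -0.0186], 0]
    - [[2, 3, 0.2], [0, 0, -0.0186], 0]

```text
time: 1.32
tool_pos: [0.4247, -0.2122, 0.2549]
eef_rot: [-0.0, -0.694, 0.72, -0.0]
ft_force: [0.1, -0.1, -0.2]
width: 0.0033
```

Emit:
servo_tool:
  targets:
    - [[0, 0, 0], [-0.0032, -0.0872, 0], 0]
    - [[0, 0, 0], [-0.0032, -0.0872, 0], 0]
    - [[0, 0, 0], [-0.0032, -0.0872, 0], 0]
    - [[0, 0, 0], [-0.0032, -0.0872, 0], 0]
    - [[0, 0, 0], [-0.0032, -0.0872, 0], 0]
    - [[0, 0, 0], [-0.0032, -0.0872, 0], 0]
    - [[0, 0, 0], [-0.0032, -0.0872, 0], 0]
    - [[0, 0, 0], [-0.0032, -0.0872, 0], 0]
    - [[0, 0, 0], [-0.0032, -0.0872, 0], 0]
    - [[0, 0, 0], [-0.0032, -0.0872, 0], 0]
    - [[0, 0, 0], [0, 0, 0], 0]
    - [[0, 0, 0], [0, 0, 0], 0]

```text
time: 2.32
tool_pos: [0.4222, -0.2113, 0.261]
eef_rot: [0.235, -0.656, 0.677, -0.237]
ft_force: [-0.4, -0.1, 0.7]
width: 0.0004
```

```bash
cat > st.py <<'E'
from h import *
from rig import env
from scipy.spatial.transform import Rotation as Ro
s=env.read_state();q=s["eef_rot"];R=Ro.from_quat(np.array(q)[[1,2,3,0]]).as_matrix()
print("t",s["time"],"q",s["q"].round(3),"pos",s["tool_pos"].round(4),"F",s["ft_force"].round(1),"w",s["width"])
X=wh(H,s["tool_pos"])[0];print("hood",X.round(4),"u",(X@U).round(4),"n",(X@N).round(4))
print("zax",R[:,2].round(3),"xax",R[:,0].round(3),"below horiz deg",np.degrees(np.arcsin(-R[2,2])).round(1))
E
python3 st.py
```

```text
t 2.3167 q [ 1.484 -0.171 -0.681  2.406 -1.101  0.632  0.028] pos [ 0.4222 -0.2113  0.261 ] F [-0.4 -0.1  0.7] w 0.0003858631805494432
hood [-0.2682  0.0043  0.261 ] u 0.0275 n 0.3733
zax [ 0.629 -0.013 -0.777] xax [-0.03  -1.    -0.007] below horiz deg 51.0
```

Emit:
servo_tool:
  targets:
    - [[1, 0, -1.5], [0, 0, 0], 0]
    - [[1, 0, -1.5], [0, 0, 0], 0]
    - [[1, 0, -1.5], [0, 0, 0], 0]
    - [[0.5, 0, -1.5], [0, 0, 0], 0]
    - [[0.5, 0, -1.5], [0, 0, 0], 0]
    - [[0.5, 0, -1.5], [0, 0, 0], 0]
    - [[0, 0, -1.5], [0, 0, 0], 0]
    - [[0, 0, -1.5], [0, -0.06, 0], 0]
    - [[0, 0, 0], [0, -0.06, 0], 0]
    - [[0, 0, 0], [0, -0.06, 0], 0]
    - [[0, 0, 0], [0, 0, 0], 0]

```text
time: 3.23
tool_pos: [0.4587, -0.235, 0.1856]
eef_rot: [0.294, -0.647, 0.655, -0.256]
ft_force: [-0.5, -0.8, -0.0]
width: 0.0003
```

```bash
python3 st.py
python3 - <<'E'
from rig import env
import cv2
for n in ["wrist","scene"]:
    cv2.imwrite(f"pics/{n}1.png",env.read_camera(n)["image"][:,:,::-1])
E
```

```text
t 3.2333 q [ 1.945  0.434 -1.254  2.422 -1.406  0.19   0.606] pos [ 0.4587 -0.235   0.1856] F [-0.5 -0.8 -0. ] w 0.0003100412727203132
hood [-0.2307 -0.018   0.1856] u -0.0062 n 0.2961
zax [ 0.717  0.044 -0.696] xax [ 0.01  -0.999 -0.053] below horiz deg 44.1
```

View pics/wrist1.png

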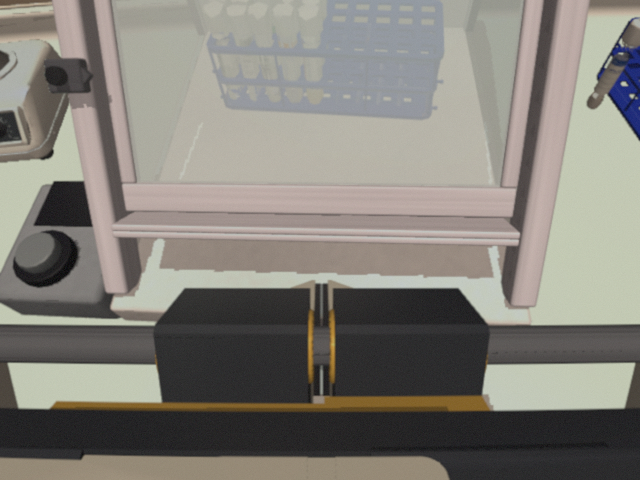

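View pics/scene1.png

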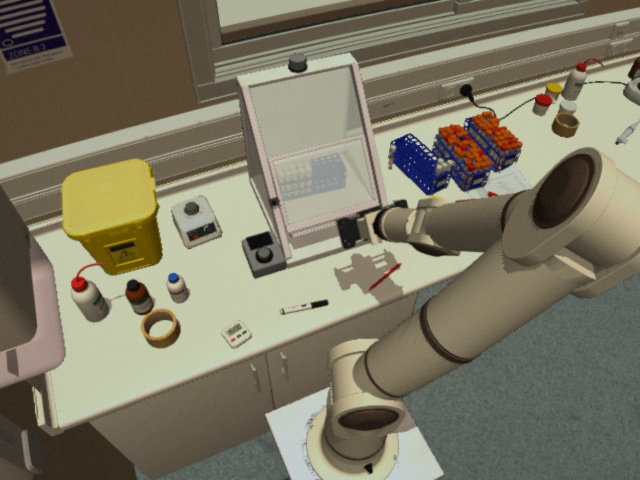

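The wrist view shows the lip at rows 215–240 and cols 115–518, the pointer at (68,75) and the button at (45,255). Joints 4, 5 and 6 are at their limits, so I'll use a steeper tool angle of about 57° below horizontal.

```bash
cat > plan.py <<'E'
import sys
from h import *
from rig import env
from scipy.spatial.transform import Rotation as Ro
def goal(a,u=None,n=None,y=0,P=None,hx=H):
    a=np.radians(a)
    z=np.array([np.cos(a),0,-np.sin(a)]);x=np.array([0,-1.,0]);G=np.stack([x,np.cross(z,x),z],1)
    G=Ro.from_rotvec([0,0,hx[2]]).as_matrix()@G
    if P is None: P=hw(hx,u*U+n*N+np.array([0,y,0]))[0]
    s=env.read_state();R=Ro.from_quat(np.array(s["eef_rot"])[[1,2,3,0]]).as_matrix()
    print("shift cm",((P-s["tool_pos"])*100).round(2),"rotvec",Ro.from_matrix(G@R.T).as_rotvec().round(3))
E
python3 -c "
from plan import *
goal(57,-.055,.215)"
```

```text
shift cm [ 3.1   1.51 -8.92] rotvec [-0.048  0.221 -0.043]
```

Emit:
servo_tool:
  targets:
    - [[0, 0.3, 0], [-0.012, 0.055, -0.011], 0]
    - [[0.5, 0.3, -0.8], [-0.012, 0.055, -0.011], 0]
    - [[0.5, 0.3, -1], [-0.012, 0.055, -0.011], 0]
    - [[0.5, 0.3, -1], [-0.012, 0.055, -0.011], 0]
    - [[0.5, 0.3, -1], [0, 0, 0], 0]
    - [[0.5, 0, -1], [0, 0, 0], 0]
    - [[0.5, 0, -1], [0, 0, 0], 0]
    - [[0, 0, 0], [0, 0, 0], 0]

```text
time: 4.0
tool_pos: [0.486, -0.2183, 0.1359]
eef_rot: [0.213, -0.668, 0.681, -0.21]
ft_force: [-0.4, 1.0, 0.1]
width: 0.0004
```

```bash
python3 st.py; python3 -c "
from plan import *
goal(57,-.055,.215)"
```

```text
t 4.0 q [ 1.094  0.266 -0.55   2.366 -1.406  0.19   0.359] pos [ 0.486  -0.2183  0.1359] F [-0.4  1.   0.1] w 0.00042307647773089986
hood [-0.2042 -0.0004  0.1359] u -0.0272 n 0.2438
zax [ 0.571 -0.001 -0.821] xax [-0.017 -1.    -0.01 ] below horiz deg 55.2
shift cm [ 0.41  0.02 -3.98] rotvec [-0.009  0.032 -0.02 ]
```

Emit:
servo_tool:
  targets:
    - [[0.2, 0, -1], [0, 0.016, -0.01], 0]
    - [[0.2, 0, -1], [0, 0.016, -0.01], 0]
    - [[0, 0, -1], [0, 0, 0], 0]
    - [[0, 0, -1], [0, 0, 0], 0]
    - [[0, 0, 0], [0, 0, 0], 0]

```text
time: 4.42
tool_pos: [0.4891, -0.2259, 0.1082]
eef_rot: [0.2, -0.664, 0.695, -0.191]
ft_force: [-0.2, 0.1, 0.1]
width: 0.0005
```

```bash
python3 st.py; python3 -c "
from plan import *
goal(57,-.055,.215)"
```

```text
t 4.4167 q [ 0.911  0.317 -0.366  2.338 -1.408  0.19   0.332] pos [ 0.4891 -0.2259  0.1082] F [-0.2  0.1  0.1] w 0.000525353818621764
hood [-0.2007 -0.0078  0.1082] u -0.0462 n 0.2233
zax [ 0.531  0.    -0.847] xax [-0.038 -0.999 -0.024] below horiz deg 57.9
shift cm [ 0.1   0.78 -1.2 ] rotvec [-0.025 -0.016  0.001]
```

Emit:
servo_tool:
  targets:
    - [[0, 0.3, -0.5], [0, 0.03, 0], 0]
    - [[0, 0.3, -0.5], [0, 0.03, 0], 0]
    - [[0.3, 0.2, -0.5], [0, 0, 0], 0]
    - [[0, 0, 0], [0, 0, 0], 0]

```text
time: 4.75
tool_pos: [0.492, -0.2177, 0.0932]
eef_rot: [0.179, -0.67, 0.7, -0.171]
ft_force: [-0.9, 0.5, 0.1]
width: 0.0004
```

```bash
python3 st.py; python3 -c "
from plan import *
goal(60,-.05,.16)"
```

```text
t 4.75 q [ 0.699  0.328 -0.186  2.317 -1.239  0.199  0.111] pos [ 0.492  -0.2177  0.0932] F [-0.9  0.5  0.1] w 0.0003668504712687668
hood [-0.1982  0.0004  0.0932] u -0.0561 n 0.2117
zax [ 0.479  0.001 -0.878] xax [-0.039 -0.999 -0.022] below horiz deg 61.4
shift cm [ 4.34 -0.2  -2.86] rotvec [-0.023 -0.023  0.002]
```

Emit:
servo_tool:
  targets:
    - [[0.7, 0, -0.5], [0, 0, 0], 0]
    - [[0.7, 0, -0.5], [0, 0, 0], 0]
    - [[0.7, 0, -0.5], [0, 0, 0], 0]
    - [[0.7, 0, -0.5], [0, 0, 0], 0]
    - [[0.7, 0, -0.5], [0, 0, 0], 0]
    - [[0.7, -0.2, -0.4], [0, 0, 0], 0]
    - [[0, 0, 0], [0, 0, 0], 0]

```text
time: 5.33
tool_pos: [0.5357, -0.2217, 0.0666]
eef_rot: [0.179, -0.67, 0.701, -0.169]
ft_force: [-0.1, -1.2, 0.7]
width: 0.0007
```

```bash
python3 st.py
python3 - <<'E'
from rig import env
import cv2
for n in ["wrist","scene"]:
    cv2.imwrite(f"pics/{n}2.png",env.read_camera(n)["image"][:,:,::-1])
E
```

```text
t 5.3333 q [ 0.575  0.433 -0.1    2.237 -1.407  0.191  0.24 ] pos [ 0.5357 -0.2217  0.0666] F [-0.1 -1.2  0.7] w 0.0007070915658515195
hood [-0.1543 -0.0019  0.0666] u -0.0482 n 0.161
zax [ 0.476  0.003 -0.879] xax [-0.039 -0.999 -0.024] below horiz deg 61.5
```

View pics/wrist2.png

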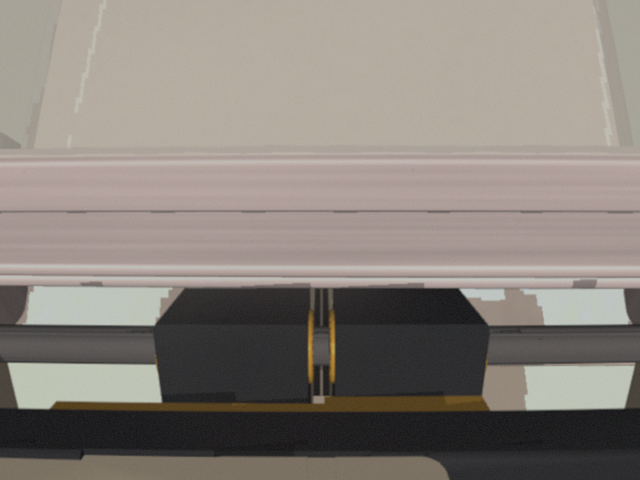

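View pics/scene2.png

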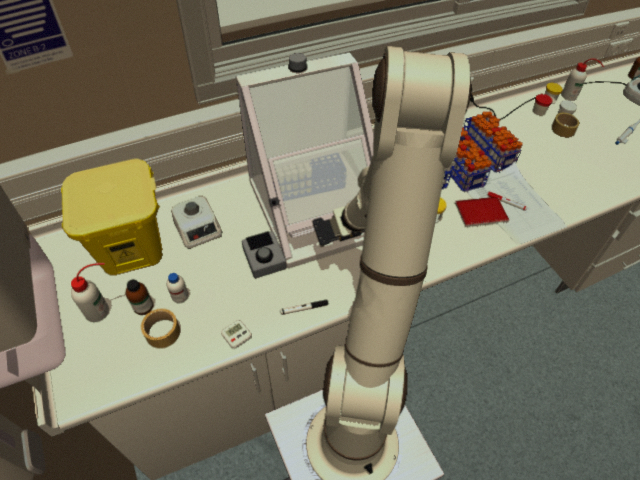

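The fingertips are under the lip: its lower edge covers them at row ~288, cols 170–480. Now I'll push along the slope in stages.

Emit:
servo_tool:
  targets:
    - [[0.32, -0.01, 0.38], [0, 0, 0], 0]
    - [[0.32, -0.01, 0.38], [0, 0, 0], 0]
    - [[0.32, -0.01, 0.38], [0, 0, 0], 0]
    - [[0.32, -0.01, 0.38], [0, 0, 0], 0]
    - [[0.32, -0.01, 0.38], [0, 0, 0], 0]

```text
time: 5.85
tool_pos: [0.5479, -0.2216, 0.0845]
eef_rot: [0.177, -0.67, 0.701, -0.167]
ft_force: [-2.5, -0.9, -4.7]
width: 0.0002
```

```bash
python3 st.py
python3 - <<'E'
from rig import env
import cv2
for n in ["wrist","scene"]:
    cv2.imwrite(f"pics/{n}3.png",env.read_camera(n)["image"][:,:,::-1])
E
```

```text
t 5.85 q [ 0.454  0.404  0.022  2.209 -1.225  0.243  0.02 ] pos [ 0.5479 -0.2216  0.0845] F [-2.5 -0.9 -4.7] w 0.00020703398283313223
hood [-0.1421 -0.0014  0.0845] u -0.0267 n 0.1632
zax [ 0.473  0.002 -0.881] xax [-0.04  -0.999 -0.024] below horiz deg 61.8
```

View pics/wrist3.png

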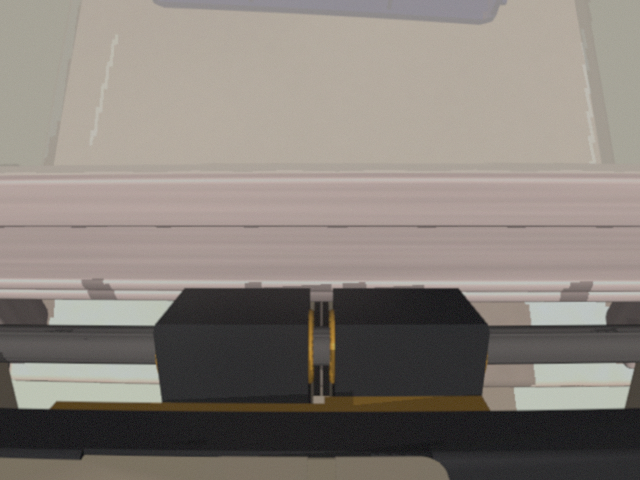

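Emit:
servo_tool:
  targets:
    - [[0.34, -0.01, 0.37], [0, 0, 0], 0]
    - [[0.34, -0.01, 0.37], [0, 0, 0], 0]
    - [[0.34, -0.01, 0.37], [0, 0, 0], 0]
    - [[0.34, -0.01, 0.37], [0, 0, 0], 0]
    - [[0.34, -0.01, 0.37], [0, 0, 0], 0]
    - [[0.34, -0.01, 0.37], [0, 0, 0], 0]
    - [[0.34, -0.01, 0.37], [0, 0, 0], 0]
    - [[0.34, -0.01, 0.37], [0, 0, 0], 0]

```text
time: 6.62
tool_pos: [0.5741, -0.2227, 0.1136]
eef_rot: [0.177, -0.67, 0.701, -0.167]
ft_force: [-9.9, -0.3, 0.7]
width: 0.0002
```

```bash
python3 st.py
python3 - <<'E'
from rig import env
import cv2,pickle
d={}
for n in ["wrist","scene","top"]:
    c=env.read_camera(n);d[n]=c
    cv2.imwrite(f"pics/{n}4.png",c["image"][:,:,::-1])
pickle.dump(d,open("cams4.pkl","wb"))
E
```

```text
t 6.6167 q [ 0.304  0.379  0.17   2.149 -1.033  0.317 -0.222] pos [ 0.5741 -0.2227  0.1136] F [-9.9 -0.3  0.7] w 0.00019856060052038455
hood [-0.1159 -0.0015  0.1136] u 0.0125 n 0.1618
zax [ 0.472  0.003 -0.882] xax [-0.04  -0.999 -0.025] below horiz deg 61.8
```

View pics/wrist4.png

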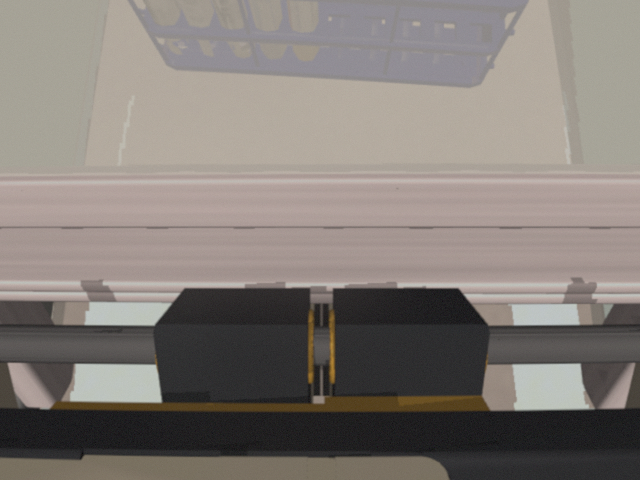

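View pics/scene4.png

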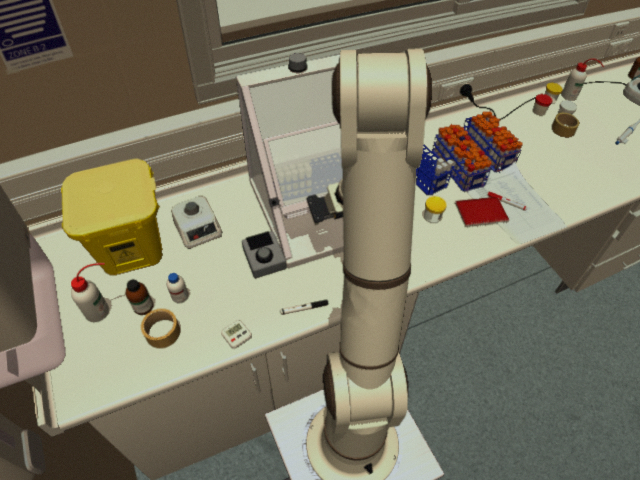

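Run:
```python
import cv2
a=cv2.imread("pics/top4.png")[120:250,245:435]
cv2.imwrite("pics/t4z.png",cv2.resize(a,None,fx=4.2,fy=4.2,interpolation=cv2.INTER_CUBIC))
a=cv2.imread("pics/scene4.png")[160:280,230:400]
cv2.imwrite("pics/s4z.png",cv2.resize(a,None,fx=4.7,fy=4.7,interpolation=cv2.INTER_CUBIC))
```

```text
(no output)
```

View pics/t4z.png

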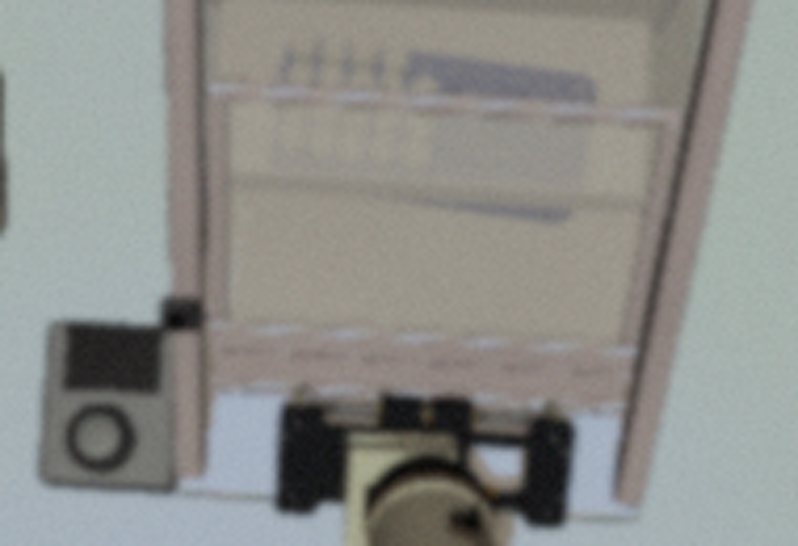

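View pics/s4z.png

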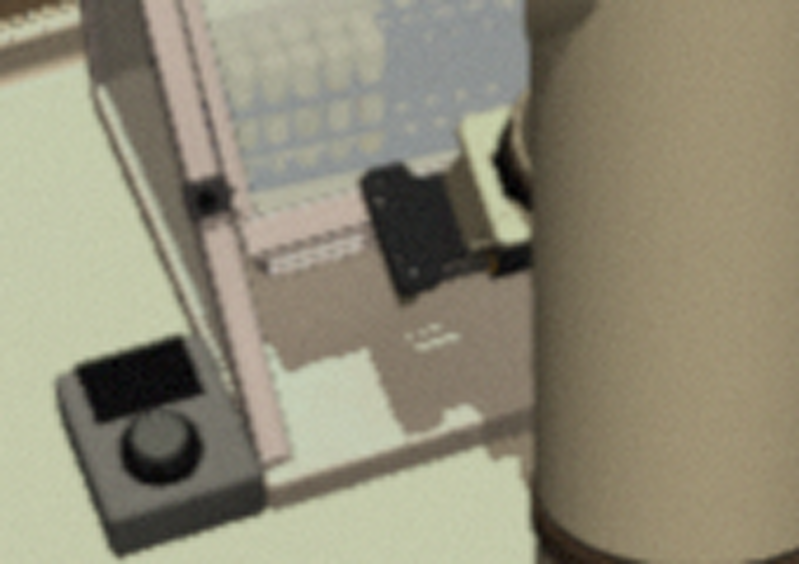

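```bash
cat > m4.py <<'E'
from h import *
d=pickle.load(open("cams4.pkl","rb"));s,t=d["scene"],d["top"]
S4=lambda x,y:(230+x/4.7-.4,160+y/4.7-.4)
T4=lambda x,y:(245+x/4.2-.4,120+y/4.2-.4)
for n,p,q in [("ptr",S4(209,198),T4(182,312)),("lipL",S4(272,272),T4(210,389))]:
    X,e=tri(s,p,t,q);X=wh(H,X)[0]; print(n,X,"u",X@U,"n",X@N,e)
# predicted pixels for lip outer-left edge at several u on n=.18
for u in [.02,.03,.04,.05]:
    P=hw(H,u*U+.18*N+np.array([0,.14,0]))
    a=proj(s,P)[0];b=proj(t,P)[0]
    print(u,((a+.4-[230,160])*4.7).round(),((b+.4-[245,120])*4.2).round())
E
python3 m4.py
```

```text
ptr [-0.06681188  0.16137761  0.16973821] u 0.08705943017149477 n 0.16031956279053017 0.002875279906391698
lipL [-0.11510258  0.14100384  0.14660177] u 0.03828599388489698 n 0.1824335118618356 0.0038035392680201684
0.02 [277. 300.] [215. 407.]
0.03 [273. 284.] [214. 397.]
0.04 [269. 268.] [214. 386.]
0.05 [264. 252.] [214. 375.]
```

Emit:
servo_tool:
  targets:
    - [[0.16, -0.01, 0.45], [0, 0, 0], 0]
    - [[0.31, -0.01, 0.37], [0, 0, 0], 0]
    - [[0.31, -0.01, 0.37], [0, 0, 0], 0]
    - [[0.31, -0.01, 0.37], [0, 0, 0], 0]
    - [[0.31, -0.01, 0.37], [0, 0, 0], 0]
    - [[0.31, -0.01, 0.37], [0, 0, 0], 0]
    - [[0.31, -0.01, 0.37], [0, 0, 0], 0]
    - [[0.16, 0, 0.18], [0, 0, 0], 0]
    - [[0, 0, 0], [0, 0, 0], 0]

```text
time: 7.52
tool_pos: [0.5993, -0.2232, 0.1444]
eef_rot: [0.178, -0.67, 0.7, -0.169]
ft_force: [-5.4, -0.3, 0.7]
width: 0.0009
```

```bash
cat > snap.py <<'E'
import sys
from rig import env
import cv2,pickle
k=sys.argv[1];d={}
for n in ["wrist","scene","top"]:
    c=env.read_camera(n);d[n]=c
    cv2.imwrite(f"pics/{n}{k}.png",c["image"][:,:,::-1])
pickle.dump(d,open(f"cams{k}.pkl","wb"))
a=cv2.imread(f"pics/top{k}.png")[150:235,250:350]
b=cv2.imread(f"pics/scene{k}.png")[170:255,230:330]
z=lambda i:cv2.resize(i,None,fx=4,fy=4,interpolation=cv2.INTER_CUBIC)
cv2.imwrite(f"pics/z{k}.png",cv2.hconcat([z(a),z(b)]))
E
python3 st.py; python3 snap.py 5
```

```text
t 7.5167 q [ 0.2    0.359  0.269  2.087 -0.901  0.381 -0.39 ] pos [ 0.5993 -0.2232  0.1444] F [-5.4 -0.3  0.7] w 0.0008611524296147668
hood [-0.0908 -0.0011  0.1444] u 0.0523 n 0.1624
zax [ 0.476  0.003 -0.88 ] xax [-0.038 -0.999 -0.024] below horiz deg 61.6
```

View pics/z5.png

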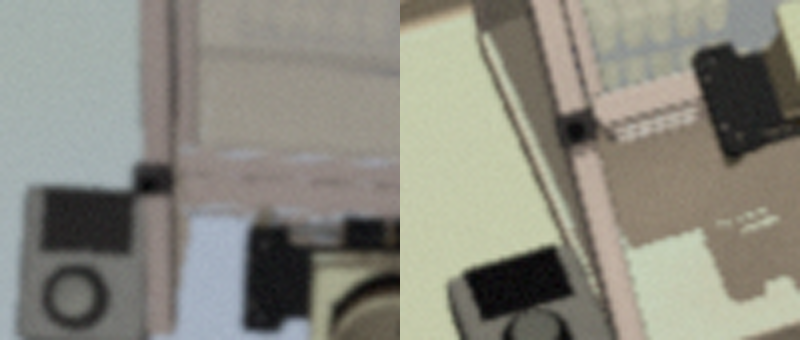

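View pics/wrist5.png

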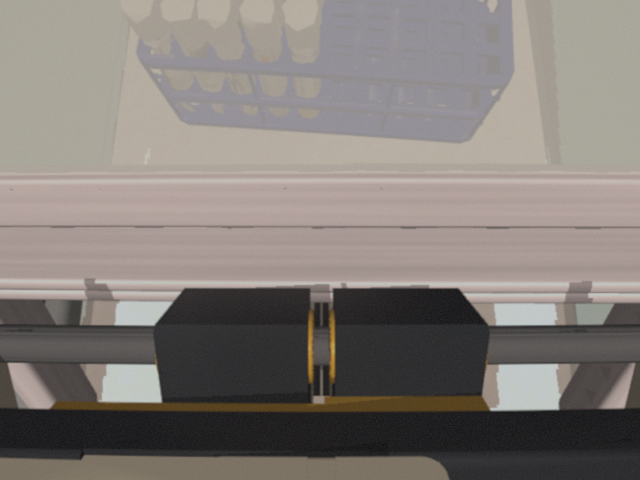

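The top and scene views put the lip at roughly u = 0.078 and the pointer at 0.087, so about 9 mm remain. I'll back off and take a close wrist look at the lip end and pointer.

Emit:
servo_tool:
  targets:
    - [[-0.5, 0, -0.6], [0, 0, 0], 0]
    - [[-0.5, 0, -0.6], [0, 0, 0], 0]
    - [[-1.5, 0, 1.2], [0, 0, 0], 0]
    - [[-1.6, 0, 1.3], [0, 0, 0], 0]
    - [[-1.6, 0, 1.3], [0, 0, 0], 0]
    - [[-1.6, 0, 1.3], [0, 0, 0], 0]
    - [[0.3, 1, 1.5], [0, -0.05, 0], 0]
    - [[0.4, 2, 1.5], [0, -0.05, 0], 0]
    - [[0.4, 2, 1.5], [0, -0.05, 0], 0]
    - [[0.4, 2, 1.3], [0, -0.05, 0], 0]
    - [[0.4, 2, 1.3], [0, -0.04, 0], 0]
    - [[0.4, 1, 0], [0, 0, 0], 0]
    - [[0, 0, 0], [0, 0, 0], 0]
    - [[0, 0, 0], [0, 0, 0], 0]

```text
time: 8.83
tool_pos: [0.5505, -0.1227, 0.2554]
eef_rot: [0.262, -0.646, 0.673, -0.249]
ft_force: [-0.2, -1.4, 0.1]
width: 0.0001
```

```bash
python3 st.py; python3 snap.py 6
```

```text
t 8.8333 q [ 0.135 -0.024  0.168  2.363 -1.167  0.22  -0.226] pos [ 0.5505 -0.1227  0.2554] F [-0.2 -1.4  0.1] w 0.00012588127005628018
hood [-0.1432  0.0976  0.2554] u 0.1036 n 0.2739
zax [ 0.673  0.003 -0.74 ] xax [-0.03  -0.999 -0.031] below horiz deg 47.7
```

View pics/wrist6.png

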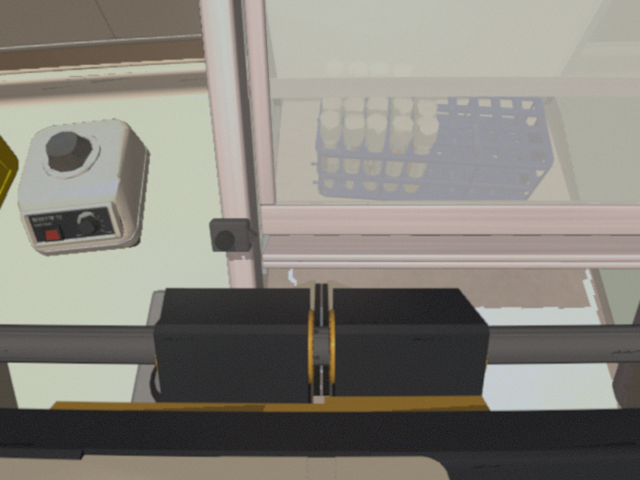

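Excellent view: the pointer clip is at (230,235) with its tip near (258,236). The lip's left end is at col 263, rows 235–268. I'll zoom in.

Run:
```python
import cv2
a=cv2.imread("pics/wrist6.png")[195:280,195:320]
cv2.imwrite("pics/w6z.png",cv2.resize(a,None,fx=6,fy=6,interpolation=cv2.INTER_CUBIC))
a=cv2.imread("pics/wrist1.png")[180:250,100:180]
cv2.imwrite("pics/w1z.png",cv2.resize(a,None,fx=8,fy=8,interpolation=cv2.INTER_CUBIC))
```

```text
(no output)
```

View pics/w6z.png

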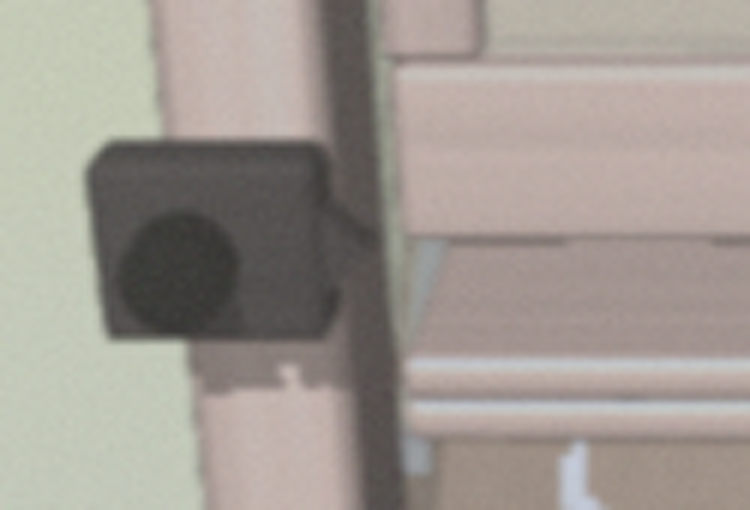

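View pics/w1z.png

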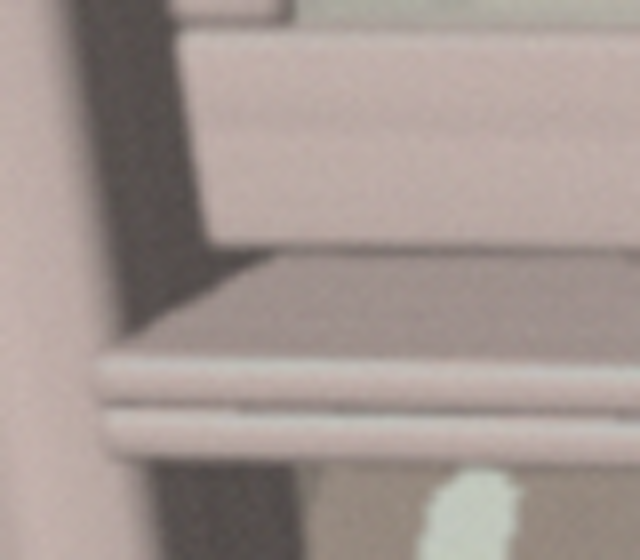

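```bash
cat > onn.py <<'E'
from h import *
def onn(c,p,n,h=H):
    o,d=ray(c,p);o=wh(h,o)[0];cs,sn=np.cos(h[2]),np.sin(h[2])
    d=np.array([cs*d[0]+sn*d[1],-sn*d[0]+cs*d[1],d[2]])
    X=o+d*(n-o@N)/(d@N);return X@U,X[1]
E
python3 - <<'E'
from onn import *
d=pickle.load(open("cams6.pkl","rb"));w=d["wrist"]
W=lambda x,y:(195+x/6-.42,195+y/6-.42)
for nm,p in dict(lipTop=(408,356),lipMid=(408,397),lipBot=(408,437),clipTopL=(110,145),clipBotL=(110,338),clipTopR=(325,148),clipBotR=(325,335),tip=(378,240),tipbase_top=(320,195),tipbase_bot=(335,285)).items():
    print(nm,[ (n,)+tuple(np.round(onn(w,W(*p),n),4)) for n in (.145,.15,.155,.16,.165,.17,.18,.185)])
o,_=ray(w,(320,240));o=wh(H,o)[0];print("cam u,n,y",o@U,o@N,o[1])
E
```

```text
lipTop [(0.145, np.float64(0.0671), np.float64(0.1436)), (0.15, np.float64(0.0695), np.float64(0.1426)), (0.155, np.float64(0.0718), np.float64(0.1417)), (0.16, np.float64(0.0742), np.float64(0.1407)), (0.165, np.float64(0.0765), np.float64(0.1398)), (0.17, np.float64(0.0789), np.float64(0.1388)), (0.18, np.float64(0.0836), np.float64(0.137)), (0.185, np.float64(0.086), np.float64(0.136))]
lipMid [(0.145, np.float64(0.0616), np.float64(0.144)), (0.15, np.float64(0.0641), np.float64(0.143)), (0.155, np.float64(0.0665), np.float64(0.1421)), (0.16, np.float64(0.069), np.float64(0.1411)), (0.165, np.float64(0.0715), np.float64(0.1402)), (0.17, np.float64(0.0739), np.float64(0.1392)), (0.18, np.float64(0.0788), np.float64(0.1373)), (0.185, np.float64(0.0813), np.float64(0.1364))]
lipBot [(0.145, np.float64(0.0562), np.float64(0.1444)), (0.15, np.float64(0.0588), np.float64(0.1434)), (0.155, np.float64(0.0613), np.float64(0.1424)), (0.16, np.float64(0.0639), np.float64(0.1415)), (0.165, np.float64(0.0664), np.float64(0.1405)), (0.17, np.float64(0.069), np.float64(0.1396)), (0.18, np.float6
[... 2216 characters left out ...]
 np.float64(0.094), np.float64(0.1491)), (0.165, np.float64(0.0959), np.float64(0.148)), (0.17, np.float64(0.0979), np.float64(0.1469)), (0.18, np.float64(0.1018), np.float64(0.1447)), (0.185, np.float64(0.1038), np.float64(0.1436))]
tipbase_bot [(0.145, np.float64(0.0765), np.float64(0.1516)), (0.15, np.float64(0.0787), np.float64(0.1505)), (0.155, np.float64(0.0809), np.float64(0.1494)), (0.16, np.float64(0.0831), np.float64(0.1483)), (0.165, np.float64(0.0852), np.float64(0.1473)), (0.17, np.float64(0.0874), np.float64(0.1462)), (0.18, np.float64(0.0918), np.float64(0.144)), (0.185, np.float64(0.094), np.float64(0.1429))]
cam u,n,y 0.1965903480862257 0.4200177186366981 0.09170191940609464
```

```bash
python3 -c "
from plan import *
goal(61.6,.037,.24)
print((hw(H,.0405*U+.163*N)-hw(H,.037*U+.24*N))*100)"
```

```text
shift cm [-1.96 -9.53 -7.15] rotvec [-0.023  0.241 -0.   ]
[[ 6.11905911 -0.22650856 -4.683     ]]
```

Emit:
servo_tool:
  targets:
    - [[-0.3, -1.4, -0.9], [-0.003, 0.03, 0], 0]
    - [[-0.3, -1.4, -0.9], [-0.003, 0.03, 0], 0]
    - [[-0.3, -1.4, -0.9], [-0.003, 0.03, 0], 0]
    - [[-0.3, -1.4, -0.9], [-0.003, 0.03, 0], 0]
    - [[-0.3, -1.3, -0.9], [-0.003, 0.03, 0], 0]
    - [[-0.3, -1.3, -0.9], [-0.003, 0.03, 0], 0]
    - [[-0.2, -1.3, -0.9], [-0.003, 0.03, 0], 0]
    - [[0, 0, -0.85], [-0.002, 0.03, 0], 0]
    - [[0, 0, 0], [0, 0, 0], 0]

```text
time: 9.73
tool_pos: [0.5292, -0.2199, 0.1809]
eef_rot: [0.169, -0.673, 0.698, -0.176]
ft_force: [0.5, 0.9, 0.6]
width: 0.0006
```

```bash
python3 st.py; python3 -c "
from plan import *
goal(61.6,.0405,.163)"
```

```text
t 9.7333 q [ 0.192  0.186  0.31   2.21  -0.739  0.395 -0.485] pos [ 0.5292 -0.2199  0.1809] F [0.5 0.9 0.6] w 0.0006174319412731164
hood [-0.1609 -0.0003  0.1809] u 0.0351 n 0.2396
zax [ 0.473 -0.018 -0.881] xax [-0.037 -0.999 -0.   ] below horiz deg 61.8
shift cm [ 6.21 -0.2  -4.51] rotvec [-0.    -0.003  0.   ]
```

Emit:
servo_tool:
  targets:
    - [[1.24, -0.04, -0.9], [0, 0, 0], 0]
    - [[1.24, -0.04, -0.9], [0, 0, 0], 0]
    - [[1.24, -0.04, -0.9], [0, 0, 0], 0]
    - [[1.24, -0.04, -0.9], [0, 0, 0], 0]
    - [[1.24, -0.04, -0.9], [0, 0, 0], 0]
    - [[0, 0, 0], [0, 0, 0], 0]

```text
time: 10.23
tool_pos: [0.5924, -0.2195, 0.1358]
eef_rot: [0.171, -0.674, 0.697, -0.176]
ft_force: [0.4, -0.5, -0.8]
width: 0.0002
```

```bash
python3 st.py; python3 -c "
from plan import *
goal(61.6,.0628,.163)"
```

```text
t 10.2333 q [ 0.23   0.356  0.216  2.115 -0.893  0.328 -0.384] pos [ 0.5924 -0.2195  0.1358] F [ 0.4 -0.5 -0.8] w 0.00016851466738004796
hood [-0.0978  0.0024  0.1358] u 0.0412 n 0.1622
zax [ 0.475 -0.015 -0.88 ] xax [-0.034 -0.999 -0.001] below horiz deg 61.6
shift cm [ 1.32 -0.29  1.71] rotvec [-0.001 -0.    -0.003]
```

Emit:
servo_tool:
  targets:
    - [[0.28, -0.02, 0.34], [0, 0, 0], 0]
    - [[0.28, -0.02, 0.34], [0, 0, 0], 0]
    - [[0.28, -0.02, 0.34], [0, 0, 0], 0]
    - [[0.27, -0.02, 0.34], [0, 0, 0], 0]
    - [[0.27, 0, 0.34], [0, 0, 0], 0]
    - [[0, 0, 0], [0, 0, 0], 0]
    - [[0, 0, 0], [0, 0, 0], 0]

```text
time: 10.82
tool_pos: [0.6052, -0.2213, 0.155]
eef_rot: [0.171, -0.673, 0.697, -0.177]
ft_force: [-3.1, -1.2, -0.3]
width: 0.0003
```

```bash
python3 st.py; python3 snap.py 7
```

```text
t 10.8167 q [ 0.172  0.343  0.276  2.079 -0.821  0.369 -0.474] pos [ 0.6052 -0.2213  0.155 ] F [-3.1 -1.2 -0.3] w 0.0003020849181023039
hood [-0.0849  0.0011  0.155 ] u 0.0641 n 0.1647
zax [ 0.476 -0.017 -0.879] xax [-0.036 -0.999 -0.   ] below horiz deg 61.5
```

View pics/z7.png

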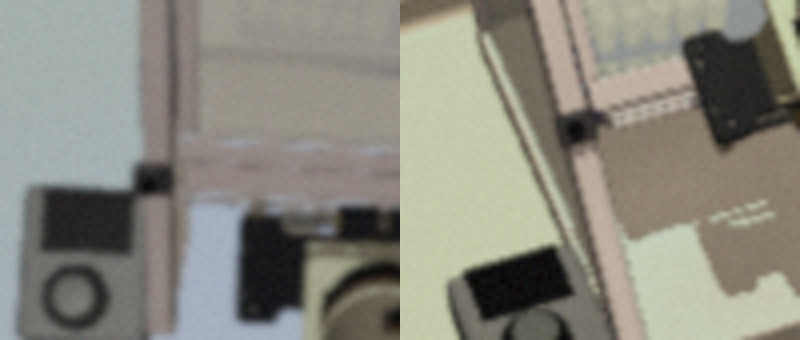

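Emit:
servo_tool:
  targets:
    - [[-0.4, 0, -0.5], [0, 0, 0], 0]
    - [[-0.4, 0, -0.5], [0, 0, 0], 0]
    - [[-1.5, 0, 1.2], [0, 0, 0], 0]
    - [[-1.6, 0, 1.3], [0, 0, 0], 0]
    - [[-1.6, 0, 1.3], [0, 0, 0], 0]
    - [[-1.6, 0, 1.3], [0, 0, 0], 0]
    - [[-0.5, 1.5, 0], [0, -0.04, 0], 0]
    - [[-0.5, 1.7, 0], [0, -0.04, 0], 0]
    - [[-0.5, 1.7, 0], [0, -0.04, 0], 0]
    - [[-0.5, 1.7, -0.1], [0, -0.04, 0], 0]
    - [[-0.5, 1.7, -0.1], [0, -0.04, 0], 0]
    - [[-0.2, 1.7, -0.1], [0, -0.04, 0], 0]
    - [[0, 0, 0], [0, 0, 0], 0]
    - [[0, 0, 0], [0, 0, 0], 0]

```text
time: 12.13
tool_pos: [0.5119, -0.1455, 0.2023]
eef_rot: [0.234, -0.654, 0.681, -0.234]
ft_force: [-0.3, -0.9, 0.8]
width: 0.0004
```

```bash
python3 st.py; python3 snap.py 8
```

```text
t 12.1333 q [ 0.545  0.045 -0.172  2.413 -1.376  0.216  0.066] pos [ 0.5119 -0.1455  0.2023] F [-0.3 -0.9  0.8] w 0.0003931682505114539
hood [-0.1809  0.0733  0.2023] u 0.0386 n 0.2687
zax [ 0.624 -0.012 -0.782] xax [-0.035 -0.999 -0.013] below horiz deg 51.4
```

View pics/wrist8.png

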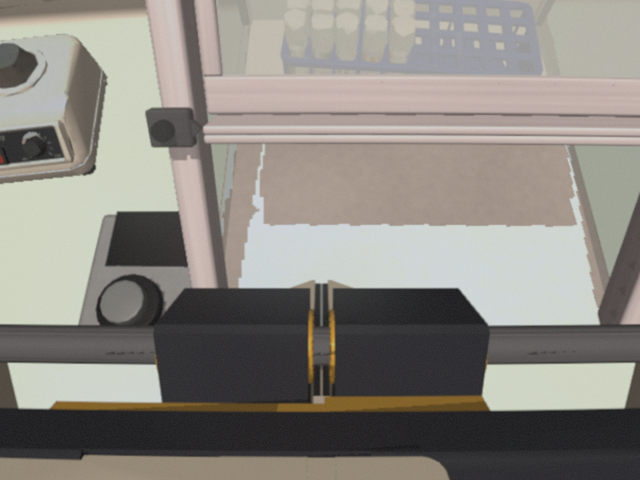

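Run:
```python
import cv2
a=cv2.imread("pics/wrist8.png")[85:165,135:255]
cv2.imwrite("pics/w8z.png",cv2.resize(a,None,fx=6,fy=6,interpolation=cv2.INTER_CUBIC))
```

```text
(no output)
```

View pics/w8z.png

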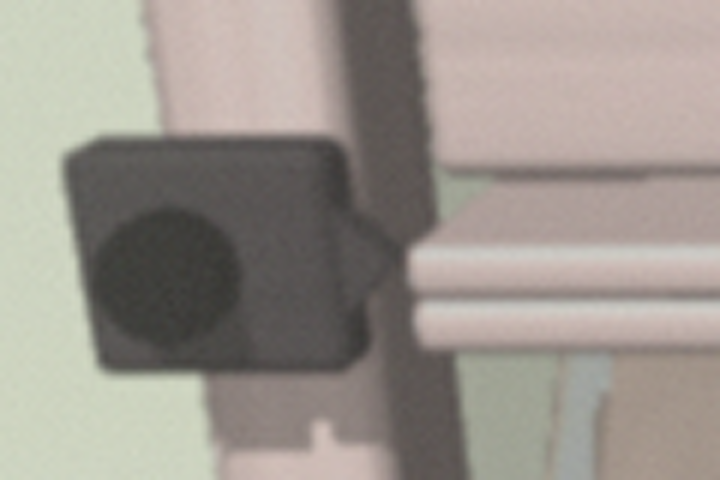

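Run:
```python
from onn import *
d6=pickle.load(open("cams6.pkl","rb"))["wrist"];w=pickle.load(open("cams8.pkl","rb"))["wrist"]
W=lambda x,y:(135+x/6-.42,85+y/6-.42)
W6=lambda x,y:(195+x/6-.42,195+y/6-.42)
for nm,p in dict(lipTop=(408,245),lipMid=(412,296),lipBot=(416,348),tip=(402,254),clipBotR=(355,370),clipTopR=(330,140)).items():
    print(nm,[ (n,)+tuple(np.round(onn(w,W(*p),n),4)) for n in (.155,.16,.165,.17,.175,.18)])
o,_=ray(w,(320,240));o=wh(H,o)[0];print("cam u,n,y",o@U,o@N,o[1])
for nm,a,b in [("tip",(378,240),(402,254)),("clipBR",(325,335),(355,370)),("clipBL",(110,338),(105,368))]:
    X,e=tri(d6,W6(*a),w,W(*b));X=wh(H,X)[0];print(nm,X@U,X@N,X[1],e)
```

```text
lipTop [(0.155, np.float64(0.0884), np.float64(0.1443)), (0.16, np.float64(0.0894), np.float64(0.1428)), (0.165, np.float64(0.0904), np.float64(0.1414)), (0.17, np.float64(0.0915), np.float64(0.1399)), (0.175, np.float64(0.0925), np.float64(0.1385)), (0.18, np.float64(0.0935), np.float64(0.137))]
lipMid [(0.155, np.float64(0.0833), np.float64(0.1445)), (0.16, np.float64(0.0844), np.float64(0.1431)), (0.165, np.float64(0.0856), np.float64(0.1416)), (0.17, np.float64(0.0867), np.float64(0.1402)), (0.175, np.float64(0.0878), np.float64(0.1387)), (0.18, np.float64(0.089), np.float64(0.1373))]
lipBot [(0.155, np.float64(0.078), np.float64(0.1448)), (0.16, np.float64(0.0793), np.float64(0.1434)), (0.165, np.float64(0.0805), np.float64(0.1419)), (0.17, np.float64(0.0818), np.float64(0.1404)), (0.175, np.float64(0.083), np.float64(0.139)), (0.18, np.float64(0.0842), np.float64(0.1375))]
tip [(0.155, np.float64(0.0875), np.float64(0.145)), (0.16, np.float64(0.0885), np.float64(0.1435)), (0.165, np.float64(0.0896), np.float64(0.1421)), (0.17, np.float64(0.0906), np.float64(0.1406)), (0.175, np
[... 315 characters left out ...]
), np.float64(0.145)), (0.18, np.float64(0.0823), np.float64(0.1434))]
clipTopR [(0.155, np.float64(0.0986), np.float64(0.1506)), (0.16, np.float64(0.0995), np.float64(0.1491)), (0.165, np.float64(0.1003), np.float64(0.1475)), (0.17, np.float64(0.1011), np.float64(0.1459)), (0.175, np.float64(0.102), np.float64(0.1443)), (0.18, np.float64(0.1028), np.float64(0.1428))]
cam u,n,y 0.14096686744302772 0.40856155720826853 0.07074054920846749
tip 0.08886087515214793 0.1611156848779258 0.14301608703988036 0.0004024286353800713
clipBR 0.07715778708757066 0.16042487900298533 0.1497745231811663 0.0003115315551910516
clipBL 0.07859455287148809 0.16409534023419864 0.1733404437853001 0.000214854346830655
```

Two wrist views triangulate the pointer tip at u = 0.0889. The lip centre is at 0.0884, so they are level to about 0.5 mm and the window stays as it is. Next is the button; I'll refine its position.

Run:
```python
from onn import *
import cv2
D=pickle.load(open("cams8.pkl","rb"))
a=cv2.imread("pics/wrist8.png")[255:345,75:195];a=cv2.resize(a,None,fx=4,fy=4,interpolation=cv2.INTER_CUBIC)
b=cv2.imread("pics/top8.png")[185:240,245:300];b=cv2.resize(b,(360,360),interpolation=cv2.INTER_CUBIC)
cv2.imwrite("pics/b8.png",cv2.hconcat([cv2.copyMakeBorder(b,0,0,0,0,cv2.BORDER_CONSTANT),a[:360,:440]]))
for z in(.05,.055,.06,.065,.07): print(z,onz(D["wrist"],(124,302),z),onz(D["top"],T(100,353),z))
```

```text
0.05 [0.5595068  0.00920052 0.05      ] [0.55542905 0.00634828 0.05      ]
0.055 [0.55811868 0.00677099 0.055     ] [0.55501776 0.00576573 0.055     ]
0.06 [0.55673056 0.00434146 0.06      ] [0.55460646 0.00518317 0.06      ]
0.065 [0.55534245 0.00191193 0.065     ] [0.55419516 0.00460062 0.065     ]
0.07 [ 5.53954329e-01 -5.17601469e-04  7.00000000e-02] [0.55378387 0.00401807 0.07      ]
```

View pics/b8.png

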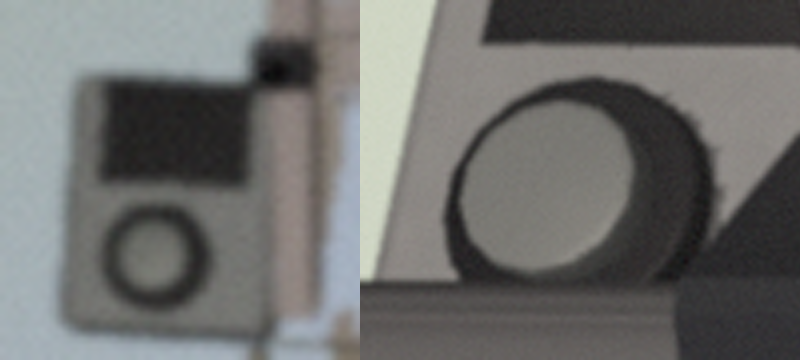

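```bash
python3 -c "
from plan import *
goal(70,P=np.array([.561,.0045,.11]))"
```

```text
shift cm [ 4.89 14.95 -9.18] rotvec [-0.001  0.324 -0.001]
```

Emit:
servo_tool:
  targets:
    - [[0, 2, 0], [0, 0.04, 0], 0]
    - [[0, 2, 0], [0, 0.04, 0], 0]
    - [[0, 2, 0], [0, 0.04, 0], 0]
    - [[0.5, 2, 0], [0, 0.04, 0], 0]
    - [[0.8, 2, 0], [0, 0.04, 0], 0]
    - [[0.8, 2, 0], [0, 0.04, 0], 0]
    - [[0.8, 2, 0], [0, 0.04, 0], 0]
    - [[0.8, 0.9, -1], [0, 0.044, 0], 0]
    - [[0.8, 0, -2], [0, 0, 0], 0]
    - [[0.4, 0, -2], [0, 0, 0], 0]
    - [[0, 0, -2], [0, 0, 0], 0]
    - [[0, 0, -2], [0, 0, 0], 0]
    - [[0, 0, 0], [0, 0, 0], 0]
    - [[0, 0, 0], [0, 0, 0], 0]

```text
time: 13.45
tool_pos: [0.5412, -0.0524, 0.13]
eef_rot: [0.173, -0.679, 0.698, -0.148]
ft_force: [-0.2, 0.5, 0.3]
width: 0.0005
```

```bash
python3 st.py; python3 snap.py 9;  python3 -c "
from plan import *
goal(70,P=np.array([.561,.0045,.08]))"
```

```text
t 13.45 q [-0.031  0.223  0.138  2.304 -0.564  0.192 -0.97 ] pos [ 0.5412 -0.0524  0.13  ] F [-0.2  0.5  0.3] w 0.0004676791130041129
hood [-0.1551  0.1675  0.13  ] u -0.0001 n 0.2024
zax [ 0.442  0.029 -0.897] xax [-0.018 -0.999 -0.041] below horiz deg 63.7
shift cm [ 1.92  5.73 -5.13] rotvec [-0.039  0.112 -0.017]
```

View pics/wrist9.png

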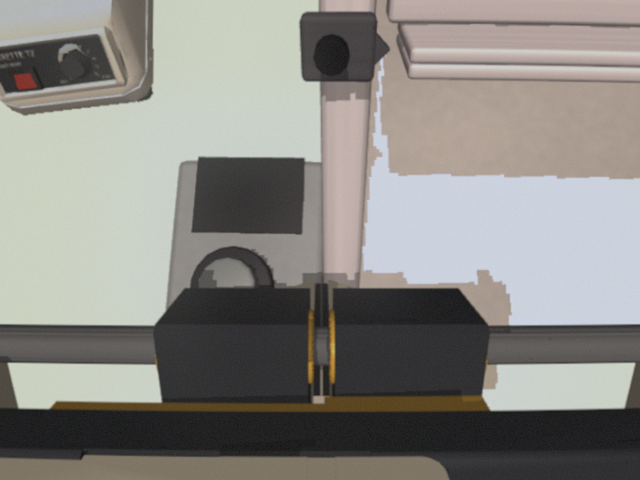

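View pics/z9.png

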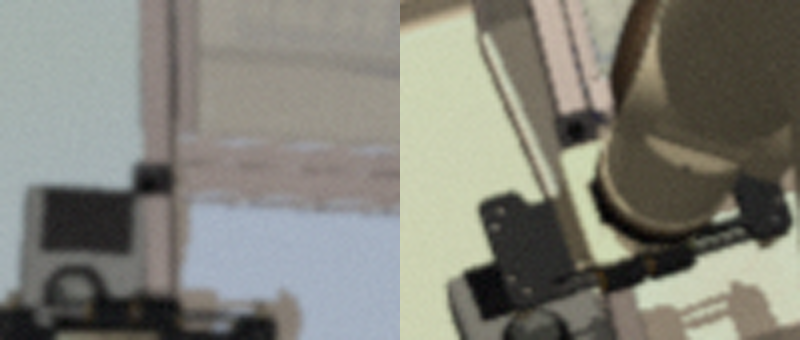

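The move fell short because of joint-rate limits. No contact, and the lip and pointer look undisturbed. I'll continue more slowly.

Emit:
servo_tool:
  targets:
    - [[0, 0, 0.8], [-0.006, 0.02, -0.003], 0]
    - [[0, 0.5, 0.6], [-0.006, 0.02, -0.003], 0]
    - [[0, 0.8, 0], [-0.006, 0.02, -0.003], 0]
    - [[0, 0.8, 0], [-0.006, 0.02, -0.003], 0]
    - [[0, 0.8, 0], [-0.006, 0.02, -0.003], 0]
    - [[0.2, 0.8, 0], [-0.006, 0.02, -0.003], 0]
    - [[0.4, 0.8, 0], [0, 0, 0], 0]
    - [[0.5, 0.8, 0], [0, 0, 0], 0]
    - [[0.5, 0.4, 0], [0, 0, 0], 0]
    - [[0.3, 0, 0], [0, 0, 0], 0]
    - [[0, 0, 0], [0, 0, 0], 0]
    - [[0, 0, 0], [0, 0, 0], 0]

```text
time: 14.6
tool_pos: [0.56, 0.0028, 0.1444]
eef_rot: [0.118, -0.682, 0.712, -0.121]
ft_force: [0.3, -0.4, -0.2]
width: 0.0006
```

```bash
python3 st.py; python3 -c "
from plan import *
goal(70,P=np.array([.561,.0045,.08]))"
```

```text
t 14.6 q [-0.462  0.262  0.436  2.174 -0.206  0.397 -1.494] pos [0.56   0.0028 0.1444] F [ 0.3 -0.4 -0.2] w 0.0005991360746121684
hood [-0.1383  0.2234  0.1444] u 0.0217 n 0.1988
zax [ 0.333 -0.011 -0.943] xax [-0.042 -0.999 -0.003] below horiz deg 70.6
shift cm [ 0.1   0.17 -6.44] rotvec [-0.003 -0.009  0.005]
```

Emit:
servo_tool:
  targets:
    - [[0, 0.1, -1.2], [0, 0, 0], 0]
    - [[0, 0.1, -1.2], [0, 0, 0], 0]
    - [[0, 0, -1.2], [0, 0, 0], 0]
    - [[0, 0, -1.2], [0, 0, 0], 0]
    - [[0, 0, -1.2], [0, 0, 0], 0]
    - [[0, 0, 0], [0, 0, 0], 0]
    - [[0, 0, 0], [0, 0, 0], 0]

```text
time: 15.18
tool_pos: [0.5592, 0.0047, 0.0839]
eef_rot: [0.117, -0.682, 0.712, -0.12]
ft_force: [0.6, -0.1, 0.8]
width: 0.0005
```

```bash
python3 st.py; python3 snap.py 10
```

```text
t 15.1833 q [-0.359  0.375  0.322  2.206 -0.319  0.254 -1.396] pos [0.5592 0.0047 0.0839] F [ 0.6 -0.1  0.8] w 0.00048514206714255593
hood [-0.1392  0.2252  0.0839] u -0.0252 n 0.1606
zax [ 0.331 -0.011 -0.943] xax [-0.042 -0.999 -0.003] below horiz deg 70.6
```

View pics/wrist10.png

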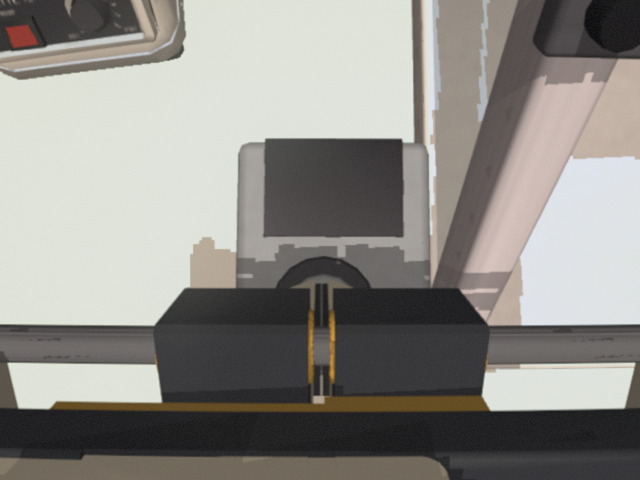

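View pics/scene10.png

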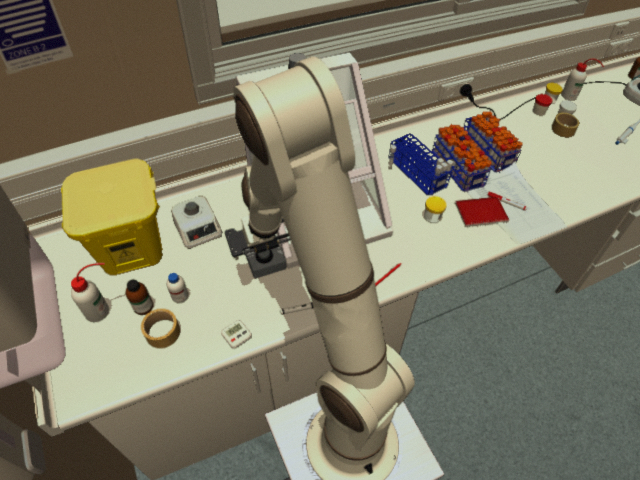

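The fingertips are centred over the button ring (col ~323). I'll press in small steps.

Emit:
servo_tool:
  targets:
    - [[0, 0, -0.6], [0, 0, 0], 0]
    - [[0, 0, -0.6], [0, 0, 0], 0]
    - [[0, 0, -0.3], [0, 0, 0], 0]
    - [[0, 0, -0.3], [0, 0, 0], 0]
    - [[0, 0, 0], [0, 0, 0], 0]

```text
time: 15.75
tool_pos: [0.5603, 0.0058, 0.0662]
eef_rot: [0.118, -0.682, 0.711, -0.121]
ft_force: [-0.6, 0.8, 2.3]
width: 0.0003
```

Emit:
servo_tool:
  targets:
    - [[0, 0, -0.2], [0, 0, 0], 0]
    - [[0, 0, 0], [0, 0, 0], 0]

```text
time: 15.92
tool_pos: [0.5603, 0.0058, 0.0646]
eef_rot: [0.118, -0.682, 0.711, -0.121]
ft_force: [-0.8, 1.3, 3.5]
width: 0.0002
```

Emit:
servo_tool:
  targets:
    - [[0, 0, -0.2], [0, 0, 0], 0]
    - [[0, 0, 0], [0, 0, 0], 0]

```text
time: 16.08
tool_pos: [0.5606, 0.0058, 0.0634]
eef_rot: [0.119, -0.682, 0.711, -0.121]
ft_force: [-5.6, 1.6, 14.6]
width: 0.0005
```

The force rose from 3.5 N to 14.6 N, so the button is at its stop. I'll hold it briefly, then lift.

Emit:
servo_tool:
  targets:
    - [[0, 0, -0.1], [0, 0, 0], 0]
    - [[0, 0, 0], [0, 0, 0], 0]
    - [[0, 0, 0], [0, 0, 0], 0]

```text
time: 16.33
tool_pos: [0.5607, 0.0059, 0.0632]
eef_rot: [0.119, -0.682, 0.711, -0.121]
ft_force: [-9.4, 0.3, 20.3]
width: 0.0006
```

Emit:
servo_tool:
  targets:
    - [[0, 0, 0.8], [0, 0, 0], 0]
    - [[0, 0, 1.2], [0, 0, 0], 0]
    - [[-0.3, 0, 1.2], [0, 0, 0], 0]
    - [[-0.5, 0, 1.2], [0, 0, 0], 0]
    - [[-1, 0, 1.2], [0, 0, 0], 0]
    - [[-1, 0, 1.2], [0, 0, 0], 0]
    - [[-1, 0, 1.2], [0, 0, 0], 0]
    - [[-1, 0, 1], [0, 0, 0], 0]
    - [[-1, 0, 1], [0, 0, 0], 0]
    - [[-1, 0, 1], [0, 0, 0], 0]
    - [[0, 0, 0], [0, 0, 0], 0]
    - [[0, 0, 0], [0, 0, 0], 0]

```text
time: 17.33
tool_pos: [0.4921, 0.0061, 0.1718]
eef_rot: [0.119, -0.683, 0.711, -0.121]
ft_force: [0.1, -0.3, -0.0]
width: 0.0002
```

```bash
python3 st.py; python3 snap.py 11
```

```text
t 17.3333 q [-0.673  0.08   0.604  2.302 -0.024  0.435 -1.67 ] pos [0.4921 0.0061 0.1718] F [ 0.1 -0.3 -0. ] w 0.000240187839783122
hood [-0.2063  0.2242  0.1718] u -0.0011 n 0.2685
zax [ 0.334 -0.009 -0.943] xax [-0.04  -0.999 -0.004] below horiz deg 70.5
```

View pics/wrist11.png

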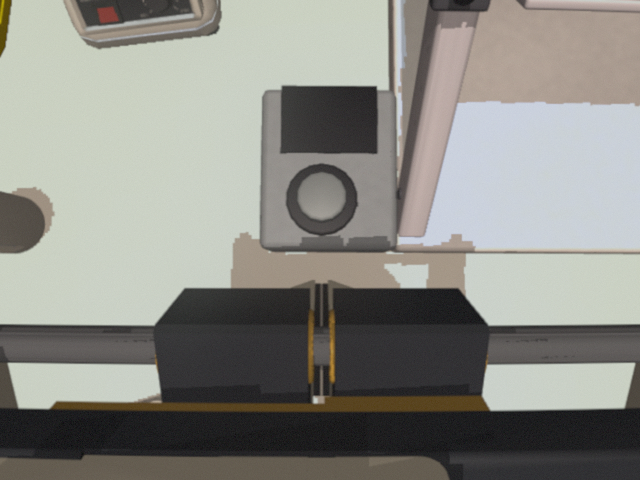

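View pics/z11.png

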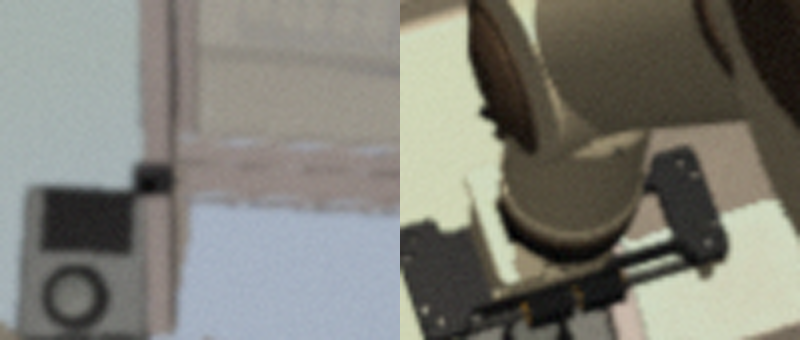

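Run:
```python
import cv2,numpy as np
def g(n): return cv2.GaussianBlur(cv2.cvtColor(cv2.imread(f"pics/{n}.png"),cv2.COLOR_BGR2GRAY).astype(np.float32),(3,3),0)
a,b,o=g("top8"),g("top11"),g("top0")
for nm,(y0,y1,x0,x1),r in [("ptr",(185,202,280,296),a),("ptr vs start",(185,202,280,296),o),("lip",(180,206,296,390),a),("timer",(268,295,208,236),o),("marker",(272,292,260,308),o),("pen",(272,294,340,388),o),("cup",(225,252,436,462),o),("bottle",(212,236,174,200),o)]:
    print(nm,cv2.phaseCorrelate(r[y0:y1,x0:x1],b[y0:y1,x0:x1]), abs(r-b)[y0:y1,x0:x1].mean())
```

```text
ptr ((-0.01562609331308451, 0.014550836801076272), 1.0031513060546584) 0.94324446
ptr vs start ((0.015319541603108, -0.026028935180649526), 1.0067230229162507) 1.6059283
lip ((0.01225642824304174, 0.4683450333150301), 0.9638596274142648) 1.1153334
timer ((-1.8493739222549088, -0.8626907086665874), 0.16972851988710003) 25.596478
marker ((0.2131144104720022, 0.9377054406647822), 0.5456809264918169) 43.395638
pen ((0.014745495680678289, 0.21317152872184586), 1.0914981522493892) 1.7714844
cup ((0.5330017016324167, 0.5664691058768199), 1.1185863178289803) 1.6509972
bottle ((0.568806859403745, -0.0197184385820961), 0.9450051714608698) 1.6172876
```

View pics/top11.png

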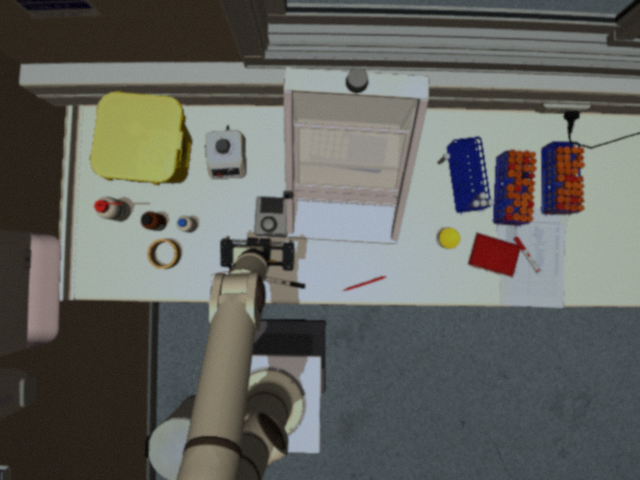

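The shift figure for the lip is at noise level: the untouched cup reads the same. There's plenty of time, so I'll take one more close look.

Emit:
servo_tool:
  targets:
    - [[0, -0.8, 1], [0, 0, 0], 0]
    - [[0, -0.8, 1], [0, -0.02, 0], 0]
    - [[0, -0.8, 1], [0, -0.02, 0], 0]
    - [[0, -0.8, 1], [0, -0.02, 0], 0]
    - [[0, -0.8, 1], [0, -0.02, 0], 0]
    - [[0.2, -0.8, 0.5], [0, -0.02, 0], 0]
    - [[0.2, -0.8, 0.5], [0, -0.02, 0], 0]
    - [[0.2, -0.8, 0], [0, -0.02, 0], 0]
    - [[0.3, -0.8, 0], [0, -0.02, 0], 0]
    - [[0.3, -0.8, 0], [0, -0.02, 0], 0]
    - [[0.4, -0.8, 0], [0, -0.02, 0], 0]
    - [[0.4, -0.8, 0], [0, -0.02, 0], 0]
    - [[0.4, -0.8, 0], [0, -0.02, 0], 0]
    - [[0.4, -0.8, 0], [0, -0.02, 0], 0]
    - [[0, 0, 0], [0, 0, 0], 0]
    - [[0, 0, 0], [0, 0, 0], 0]

```text
time: 18.82
tool_pos: [0.5198, -0.1066, 0.231]
eef_rot: [0.209, -0.661, 0.69, -0.208]
ft_force: [-0.8, 0.1, -0.1]
width: 0.0004
```

```bash
python3 st.py; python3 snap.py 12
```

```text
t 18.8167 q [-0.748 -0.102  0.956  2.372 -0.143  0.244 -1.255] pos [ 0.5198 -0.1066  0.231 ] F [-0.8  0.1 -0.1] w 0.0003627037262823883
hood [-0.1745  0.1125  0.231 ] u 0.0648 n 0.2822
zax [ 0.563 -0.012 -0.826] xax [-0.04  -0.999 -0.013] below horiz deg 55.7
```

View pics/wrist12.png

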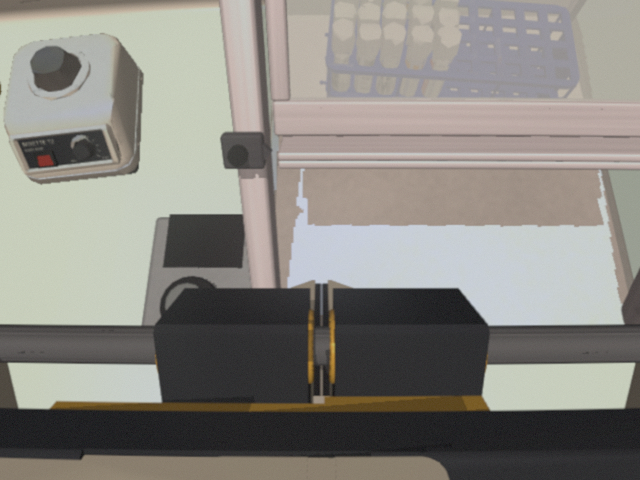

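View pics/top12.png

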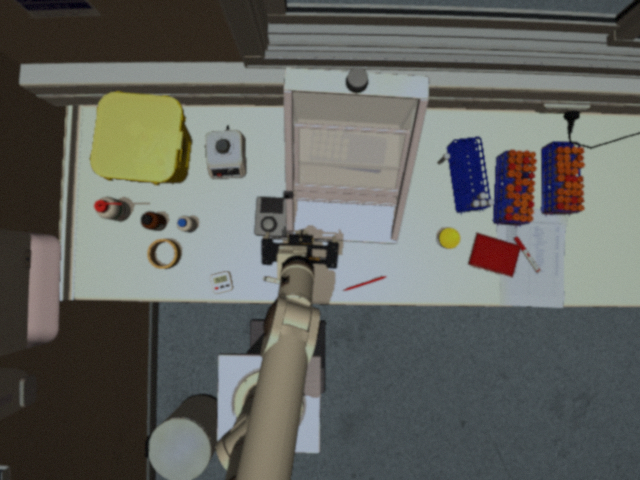

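The timer, pen and marker end are where they were at the start. Now I'll measure the lip and pointer in this view.

Run:
```python
import cv2
a=cv2.imread("pics/wrist12.png")[115:185,205:325]
cv2.imwrite("pics/w12z.png",cv2.resize(a,None,fx=6,fy=6,interpolation=cv2.INTER_CUBIC))
```

```text
(no output)
```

View pics/w12z.png

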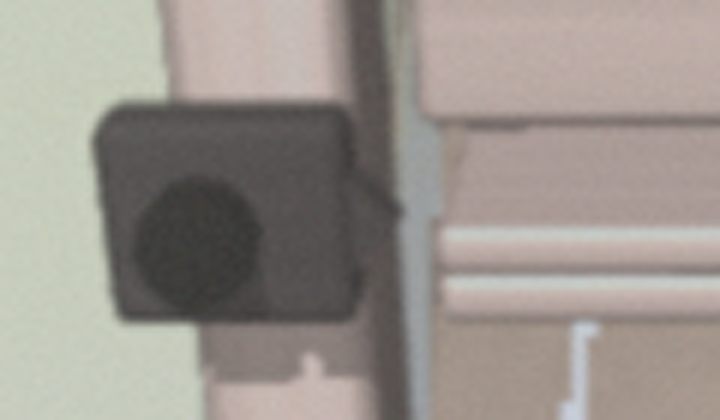

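Run:
```python
from onn import *
d8=pickle.load(open("cams8.pkl","rb"))["wrist"];w=pickle.load(open("cams12.pkl","rb"))["wrist"]
W=lambda x,y:(205+x/6-.42,115+y/6-.42)
W8=lambda x,y:(135+x/6-.42,85+y/6-.42)
print("tip",onn(w,W(402,211),.161),"lip",[onn(w,W(440,270),n) for n in (.175,.1775,.18)])
for nm,a,b in [("tip",(402,254),(402,211)),("lip",(412,296),(440,270))]:
    X,e=tri(d8,W8(*a),w,W(*b));X=wh(H,X)[0];print(nm,X@U,X@N,X[1],e)
```

```text
tip (np.float64(0.08901869489779567), np.float64(0.1434688934339042)) lip [(np.float64(0.08778797404505286), np.float64(0.13826843763720312)), (np.float64(0.08872472906185822), np.float64(0.13797258781008379)), (np.float64(0.08966148407866355), np.float64(0.13767673798296445))]
tip 0.08841400396041782 0.15933673314575905 0.1437080719530667 5.781954239297713e-05
lip 0.08830786412648885 0.17665508615540831 0.13814990407959932 0.00023783806754423825
```

Triangulating across the two views puts the tip at 0.0884 and the lip at 0.0883, so they are level. I'm handing in.

```bash
python3 -c "
from rig import env
s=env.read_state();print(s['time'],s['ft_force'])
print(env.finish_job())"
```

```text
18.9667 [-0.65630594  0.40403031  0.25436793]
the job is handed in; nothing more can be done
None
```

The window is up with its lip level with the pointer, the fan button has been pressed and let go, and I've handed the job in at about 19 s.

- **Window:** I pushed it up from under the lip with the closed fingertips, never gripping it, and finished with a 1 cm correction after a close look. After the button press, two wrist views put the lip centre at 88.3 mm and the pointer tip at 88.4 mm along the slope. Single views agreed within 0.5 mm, though the lip figure depends on its assumed stand-off, which adds about 1 mm of uncertainty.
- **Fan button:** I pressed it with the fingertips until it hit its stop, where the force rose from 3.5 N to about 20 N. I then lifted clear. I saw no direct sign of its travel beyond the force and the movement of the fingers.
- **Other objects:** The pointer did not move between the start and end pictures. The pen, cup, white bottle and timer also looked unmoved. The arm partly hid the marker in the last pictures, but the end I could see was in place.
- **Checks that disagreed:** One image comparison suggested the lip had shifted by 0.5 pixel (about 1.3 mm). The untouched cup gave the same reading, and the final wrist views did not confirm a shift.
- **Arm motion:** The arm reached joint limits at shallow tool angles, so I pushed at about 61° below horizontal. One move towards the button also fell short because of joint speed limits. It touched nothing, and I finished it more slowly.

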